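Dose a well block under the needle and park it in the tilted rest

ROBOT

A 6-joint arm with a two-finger parallel gripper is mounted at the origin on the work surface. World frame = base frame: x ahead of the robot, y to its left, z up, the work surface at z = 0. Lengths are in m, angles in rad, forces in N, time in s.
With the tool pointing down it reaches from about 0.35 to 0.875 m from the base axis. Payload 15.5 kg.
Tool frame: the origin (TCP) lies on the centre line of the jaws, within the pads' length; the fingertips stand 22 mm ahead of it and the grasp point (between the pads) lies 3 mm ahead of it (r.finger_overhang is the distance from the TCP to the fingertips, in m); z points along the fingers, x is the direction in which the jaws open and shut, and the axes are right-handed (so a half turn about z gives the same grasp; the last joint's range is limited). The gripper opens to 85 mm and grips with 20 to 120 N. Pads are 22 mm wide; open, the fingers measure 114 mm over their backs; the gripper's body (76 mm by 85 mm) begins 54 mm behind the grasp point. The pads swing forward as they close: fully open they stand 13 mm farther back than shut.
Start: joints at [1.192, 0.494, 1.345, -0, 1.302, -0.096], TCP at [0.174, 0.6, 0.253] pointing down, gripper open.
Joint ranges: [-2.91, 2.91], [-0.82, 2.16], [0.22, 2.67], [-1.22, 4.37], [0.12, 2.79], [-3.08, 3.08]. Speed limits (rad/s): [1.89, 1.89, 2.57, 3.01, 3.01, 3.01].

INTERFACE

Orientations are given as a unit quaternion [x, y, z, w].
In Python, from bench import r gives the robot as it stands. Calls block until the motion is done:
- r.goto(position, orientation): joint-space move of the TCP to a pose.
- r.movel(position, rot=None, velocity=0.15, max_force=None): straight line of the TCP; rot=None keeps the orientation; velocity is the mean speed in m/s. With max_force (N) it stops when the force on the tool has changed by that much, and returns True; else False.
- r.goto_joints(angles): joint-space move.
- r.grip(opening): finger opening in m; the grip force is fixed at half the most; returns when the fingers have stopped.
- r.wait(seconds).
- r.solve_ik(position, orientation): joint angles nearest the present ones, or None.
- r.state(): the state.
- r.camera(name): name is "side" or "top" or "wrist"; returns a dict with "img" (420x560x3 uint8, red, green, blue), "range_z" (420x560 float32, m along the optical axis (not along the pixel's ray), 0 where there is no reading), "fov_y" (degrees; the focal length in pixels is half the picture's height over the tangent of half this angle, whatever the lens; pixels are square), "cx", "cy" (the principal point, pixels), "world_from_camera" (4x4, takes a point from camera to world coordinates). Camera axes: x right, y down, z forward; pixel columns grow to the right and rows downward; lengths in m; the calibration is good to about 2 mm. A picture is of the moment at which its call begins.
A pose or a line that the arm cannot do raises r.IKError and nothing moves.
- r.hand_in(): hands the job in, once; it reports no verdict.
The state is a dict: "time": time; "joint_pos": joint angles; "qvel": joint speeds; "joint_torque": joint torques, N m; "position": TCP position; "orientation": TCP orientation; "ft_force": force on the tool from outside, world axes, zero at the start; "moment": the same for the moment, N m; "gripper_width": finger opening in m.
Only numpy, scipy, OpenCV 4.12 (cv2) and the standard library are available. Lean on these libraries where they do the work, as an engineer would, in place of code of your own. Each camera call takes 0.05 s, during which the arm holds its last target.

TASK

Slide the white well block over the aluminium deck until it lies flat along the low fence with its one large round well centred under the needle, then press the needle's cap fully down so that the needle goes into the well without striking the block, and let it spring back up. After that take the block out and lay it, well side up and with its long side along the long lip, on the tilted steel rest, released so that it slides down snugly into the low corner against both lips. Do not drop the block, and leave the glass vials where they are.

Things in the scene. Friction and masses are not known exactly. Their poses are not given: they have to be found in the camera images.
- deck: Flat aluminium plate fixed to the bench, 340 mm (its x) by 200 mm (its y) by 12 mm thick, smooth (friction about 0.2). Origin: centre of its underside; z up; x runs away from the robot. A steel fence, 10 mm wide and 8 mm high above the deck's surface, runs its whole length parallel to x; the fence's guiding face looks to -y and is at deck y = +40 mm.
- stand: Fixed needle stand on the deck. Origin: on the deck's surface under the needle axis, at deck y = +12 mm (the well's line when the block lies at the fence); its deck x varies. Axes as the deck's. Column 22 mm square, 108 mm tall, 68 mm to +y of the needle, beyond the fence; 26 mm wide arm from it, underside 82, top 108 mm above the deck's surface, with a 29 mm wide round head round the needle.
- block: White plastic well block, loose, about 0.22 kg: 130 mm (its x) by 56 mm (its y) by 30 mm tall. Origin: centre of its underside; z up. Starts on the deck, off the fence, slightly turned, its large well towards the deck's far end and short of the needle. 24 small dimples on top are look only. Can be gripped across its width near its near (-x) end, clear of the needle and above the fence.
- block_center (a point): Centre of the well block, half-way up (15 mm over its underside). Axes as the block's.
- block_well (a point): Centre of the mouth of the large round well, level with the block's upper face: 16 mm across, 20 mm deep, at block x = +42 mm, y = 0.
- needle_tip (a point): Lower tip of the vertical steel needle (5 mm thick, its end tapered to 2.4 mm). At rest it hangs 38 mm above the deck's surface, 8 mm above the block's upper face; it only moves straight down, with the cap.
- plunger_top (a point): Centre of the flat top of the needle's round black cap (36 mm across, 10 mm thick), right above the needle tip, 144 mm above the deck's surface at rest.
- plunger (a joint): Travel of needle and cap, m: 0 up, 0.022 fully down. Sprung: about 1.6 N to start, about 5.5 N fully down; returns by itself when let go.
- rest_plate: Tilted steel plate, fixed, right of the deck. Origin: low corner, on its upper surface where the inner faces of both lips meet. x: up the slope (about 20 degrees, away from the robot) along the long lip, to 208 mm; y: along the short lip, to 150 mm, rising about 19 degrees to the left; z: its normal. Lips along its -y and -x edges are 8 mm wide, 10 mm high.
- rest_seat (a point): Where the block's centre is when it sits in the low corner: plate x = 65, y = 28, z = 15 mm. The plate is slick (friction about 0.12): a block let go on it slides by itself to the corner. Axes as the plate's.
- vial0: One of three same small glass vials with white caps, 32 mm across, 62 mm tall, standing loose on the bench beyond or beside the deck and the rest. Origin: centre of underside.
- vial1: One of three same small glass vials with white caps, 32 mm across, 62 mm tall, standing loose on the bench beyond or beside the deck and the rest. Origin: centre of underside.
- vial2: One of three same small glass vials with white caps, 32 mm across, 62 mm tall, standing loose on the bench beyond or beside the deck and the rest. Origin: centre of underside.
Mind the look-alikes: they are no part of the job. Leave any pink or turquoise look-alike of the block alone.

How it is judged:
By the outcome, as a careful person would: the job done as asked, in the order asked, and still so for the second after the job is handed in, with the robot touching nothing.
It also fails if it takes over 64 s, if anything falls off the work surface, if the arm or the gripper's body presses on something with over 40 N, if the wrist force passes 120 N, or if a joint passes its speed limit or range.

## Working session

There is one attempt and no reset: what is moved stays moved. The work goes in short steps, each a Python script; the robot and the scene stay as the last script left them, time stands still between calls to the robot, and variables do not carry over. Pictures are saved under pics/ and viewed, and the job is handed in when it is done.

```bash
ls; mkdir -p pics; python3 - <<'E'
from bench import r
import cv2,numpy as np
s=r.state();print(s)
for n in ["side","top","wrist"]:
    c=r.camera(n)
    cv2.imwrite(f"pics/{n}0.png",c["img"][:,:,::-1])
    np.savez(f"{n}0.npz",**c)
    print(n,c["fov_y"],c["cx"],c["cy"],np.round(c["world_from_camera"],4).tolist())
E
```

```text
pics
{'time': 0.0, 'joint_pos': array([ 1.19248921e+00,  4.94194367e-01,  1.34613724e+00, -3.74116592e-05,
        1.30254966e+00, -9.54719713e-02]), 'qvel': array([ 2.29095492e-04, -1.02797741e-03, -1.41884968e-04,  6.50919106e-05,
        4.22187646e-04, -1.07411708e-05]), 'joint_torque': array([ 1.97754372e-03, -8.82162738e+01, -3.83860624e+01,  1.24177159e-04,
        9.85605555e-03, -4.10107234e-06]), 'position': array([0.17428459, 0.59984066, 0.25269124]), 'orientation': array([ 7.99709070e-01,  6.00387364e-01, -5.40386640e-04,  3.51339950e-04]), 'ft_force': array([ 0.56742877, -0.49458959,  0.48094383]), 'moment': array([ 0.03792724,  0.01734556, -0.00157206]), 'gripper_width': 0.08526944281574164}
side 46.537593894555194 278.50505525324195 209.74367954179579 [[0.9768, -0.157, 0.1454, 0.3082], [-0.2139, -0.7324, 0.6464, -0.854], [0.005, -0.6625, -0.749, 1.119], [0.0, 0.0, 0.0, 1.0]]
top 47.70477211211197 276.2223717462937 210.48704173430636 [[0.0402, -0.973, 0.2273, 0.2096], [-0.9992, -0.0403, 0.0042, -0.0029], [0.005, -0.2273, -0.9738, 1.4257], [0.0, 0.0, 0.0, 1.0]]
wrist 64.94801526819258 276.00813606088786 215.11128852564596 [[0.2803, 0.9082, 0.3107, 0.0943], [0.9599, -0.2646, -0.0926, 0.6227], [-0.0019, 0.3241, -0.946, 0.3734], [0.0, 0.0, 0.0, 1.0]]
```

View pics/side0.png

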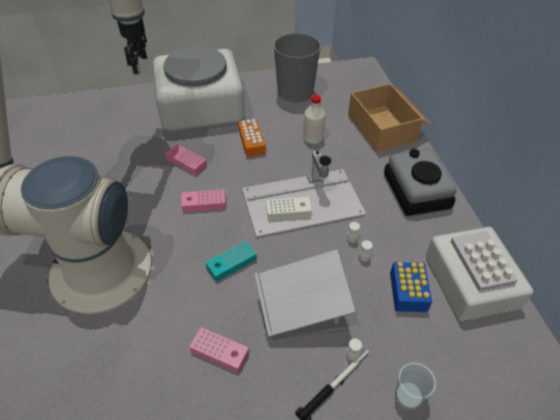

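View pics/top0.png

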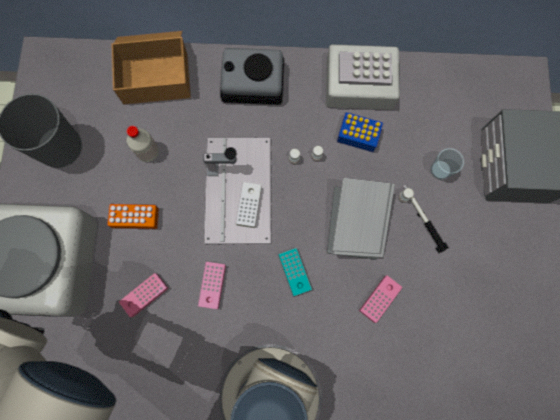

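The top view shows the deck at about (238,190), the block at (249,205) with its well at the upper end, the needle cap at (230,153), and the rest at (362,218). Vials stand at (295,155), (318,152) and (407,194). I'll zoom in next.

```bash
cat > h.py <<'E'
import numpy as np,cv2
def load(n): return dict(np.load(n))
def ray(c,u,v):
    f=c["img"].shape[0]/2/np.tan(np.radians(float(c["fov_y"]))/2)
    d=np.array([(u-c["cx"])/f,(v-c["cy"])/f,1.0]); T=c["world_from_camera"]
    return T[:3,3],T[:3,:3]@d
def onz(c,u,v,z):
    o,d=ray(c,u,v); return o+d*(z-o[2])/d[2]
def onplane(c,u,v,p,n):
    o,d=ray(c,u,v); return o+d*np.dot(p-o,n)/np.dot(d,n)
def pts(c):
    f=c["img"].shape[0]/2/np.tan(np.radians(float(c["fov_y"]))/2)
    v,u=np.mgrid[:420,:560]; z=c["range_z"].astype(float)
    P=np.stack([(u-c["cx"])/f*z,(v-c["cy"])/f*z,z],-1)
    T=c["world_from_camera"]; return P@T[:3,:3].T+T[:3,3]
def proj(c,P):
    f=c["img"].shape[0]/2/np.tan(np.radians(float(c["fov_y"]))/2)
    T=c["world_from_camera"]; q=T[:3,:3].T@(np.asarray(P)-T[:3,3])
    return q[0]/q[2]*f+c["cx"],q[1]/q[2]*f+c["cy"]
E
python3 - <<'E'
from h import *
for n,(x0,y0,x1,y1) in dict(top=(195,125,415,270),side=(235,140,405,370)).items():
    c=load(n+"0.npz"); im=c["img"][y0:y1,x0:x1,::-1]
    k=3.6 if n=="top" else 2.6
    cv2.imwrite(f"pics/{n}0z.png",cv2.resize(im,None,fx=k,fy=k,interpolation=cv2.INTER_CUBIC))
c=load("top0.npz");P=pts(c)
for u,v in [(249,205),(215,200),(262,180),(230,153),(362,218),(224,220),(295,155),(318,152),(407,194),(300,200)]: print(u,v,np.round(P[v,u],4))
E
```

```text
249 205 [0.546  0.0854 0.0424]
215 200 [0.5646 0.1923 0.013 ]
262 180 [0.6343 0.0512 0.0136]
230 153 [0.6694 0.1405 0.1496]
362 218 [ 0.5074 -0.2432  0.0987]
224 220 [0.5008 0.1593 0.0244]
295 155 [ 0.702  -0.0468  0.0645]
318 152 [ 0.716  -0.1165  0.0606]
407 194 [ 0.5941 -0.3836  0.063 ]
300 200 [ 0.5798 -0.0692 -0.0039]
```

View pics/top0z.png

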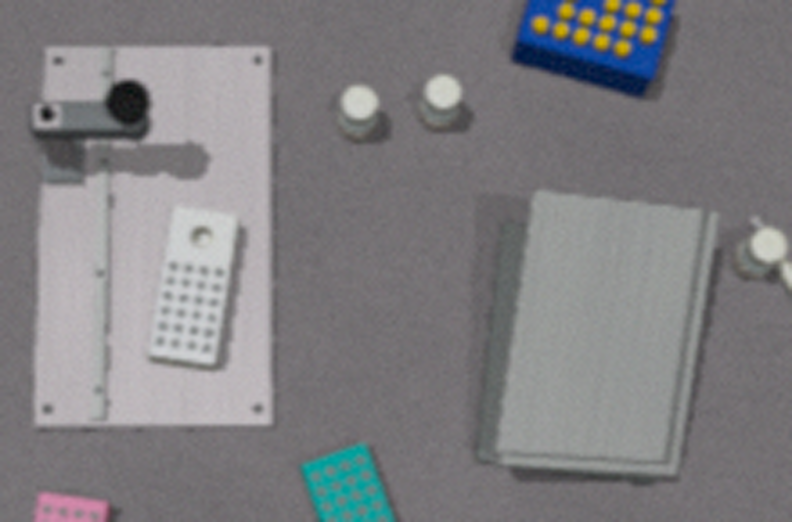

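View pics/side0z.png

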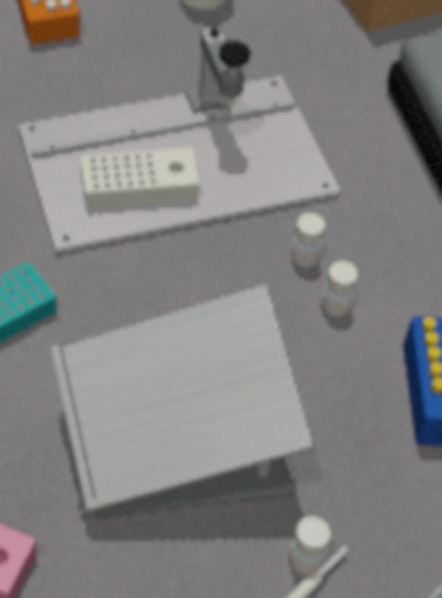

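```bash
python3 - <<'E'
from h import *
from bench import r
print(r.finger_overhang)
c=load("top0.npz"); im=c["img"]; hsv=cv2.cvtColor(im,cv2.COLOR_RGB2HSV)
def big(m,box):
    x0,y0,x1,y1=box; mm=np.zeros_like(m); mm[y0:y1,x0:x1]=m[y0:y1,x0:x1]
    cs,_=cv2.findContours(mm,cv2.RETR_EXTERNAL,cv2.CHAIN_APPROX_NONE); return max(cs,key=cv2.contourArea)
for p in [(215,200),(249,205),(300,200),(230,153),(262,180)]: print(p,im[p[1],p[0]],hsv[p[1],p[0]])
P=pts(c)
# block top by brightness in deck box
m=((im.min(2)>195)).astype(np.uint8)*255
k=big(m,(232,178,268,232)); print("block area",cv2.contourArea(k))
W=np.array([onz(c,*q,0.042) for q in k[:,0]])[:,:2].astype(np.float32)
print("block rect",cv2.minAreaRect(W))
# deck by brightness
m=((im.min(2)>140)).astype(np.uint8)*255; m=cv2.morphologyEx(m,cv2.MORPH_CLOSE,np.ones((5,5)))
k=big(m,(195,125,285,255)); print(cv2.contourArea(k))
W=np.array([onz(c,*q,0.012) for q in k[:,0]])[:,:2].astype(np.float32)
rc=cv2.minAreaRect(W);print("deck rect",rc,cv2.boxPoints(rc))
# cap
for n,b in [("top",(222,140,240,164)),("side",(310,150,340,175))]:
    c=load(n+"0.npz"); im=c["img"]; m=(im.max(2)<48).astype(np.uint8)*255
    k=big(m,b); (u,v),(a,bb),ang=cv2.fitEllipse(k); print(n,"cap",u,v,a,bb,onz(c,u,v,0.156))
E
```

```text
0.022
(215, 200) [185 178 184] [154  10 185]
(249, 205) [197 197 199] [120   3 199]
(300, 200) [116 113 113] [  0   7 116]
(230, 153) [32 26 29] [165  48  32]
(262, 180) [180 177 179] [160   4 180]
block area 214.0
block rect ((0.5910560488700867, 0.08359727263450623), (0.05066082999110222, 0.04774625599384308), 84.09551239013672)
5728.0
deck rect ((0.603581428527832, 0.1286456435918808), (0.3357951045036316, 0.20464657247066498), 3.1637938022613525) [[0.4302925  0.2215466 ]
 [0.4415871  0.01721195]
 [0.77687037 0.03574468]
 [0.76557577 0.24007934]]
top cap 230.05397033691406 153.09580993652344 9.614676475524902 10.430858612060547 [0.66685089 0.13956664 0.156     ]
side cap 324.61358642578125 160.5 7.526881217956543 9.77978515625 [0.66628313 0.13483234 0.156     ]
```

```bash
python3 - <<'E'
from h import *
from bench import r
q=[.5**.5,.5**.5,0,0]
print(r.solve_ik([0.5,0.11,0.33],q))
r.goto([0.5,0.11,0.33],q); r.wait(0.2)
for n in ["wrist","top","side"]:
    c=r.camera(n); np.savez(n+"1.npz",**c)
c=load("wrist1.npz")
cv2.imwrite("pics/wrist1.png",c["img"][:,:,::-1]); print(r.state()["time"],r.state()["joint_pos"],c["world_from_camera"].round(4).tolist())
E
```

```text
[ 9.98697094e-02  2.61096722e-01  1.50391943e+00 -4.44089210e-16
  1.37657650e+00 -1.47092662e+00]
2.625 [ 1.00279576e-01  2.61162726e-01  1.50391221e+00  1.47451885e-05
  1.37661735e+00 -1.47084304e+00] [[0.0006, 0.9461, 0.3239, 0.4166], [1.0, -0.0004, -0.0009, 0.1097], [-0.0007, 0.3239, -0.9461, 0.4506], [0.0, 0.0, 0.0, 1.0]]
```

View pics/wrist1.png

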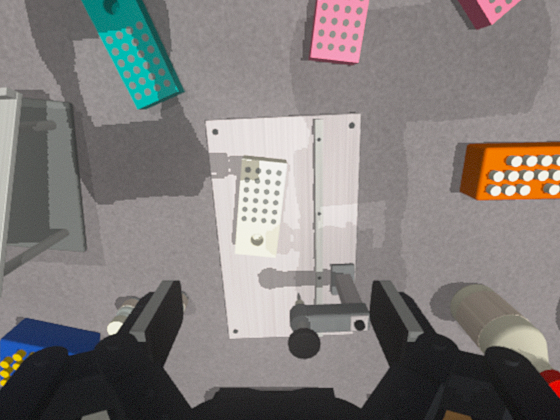

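The wrist view shows the whole deck with corners near (207,122), (360,114) and (230,338), the block with its well at (257,240), the fence line at about u=316 and the cap at (304,343). I'll zoom in and fit these.

```bash
python3 - <<'E'
from h import *
c=load("wrist1.npz"); im=c["img"]
cv2.imwrite("pics/wrist1z.png",cv2.resize(im[105:365,200:375,::-1],None,fx=2.3,fy=2.3,interpolation=cv2.INTER_CUBIC))
cv2.imwrite("pics/wrist1zz.png",cv2.resize(im[220:365,225:385,::-1],None,fx=4.1,fy=4.1,interpolation=cv2.INTER_CUBIC))
E
```

```text
(no output)
```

View pics/wrist1z.png

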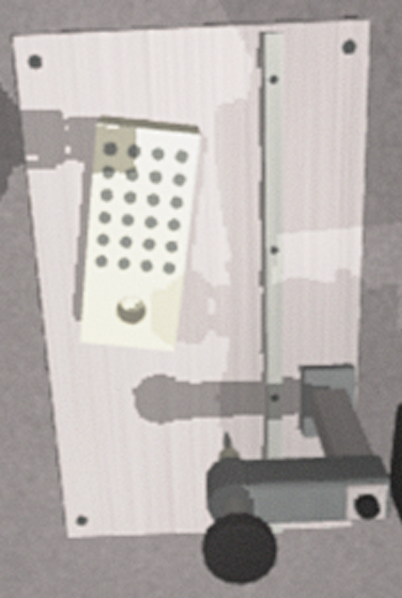

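View pics/wrist1zz.png

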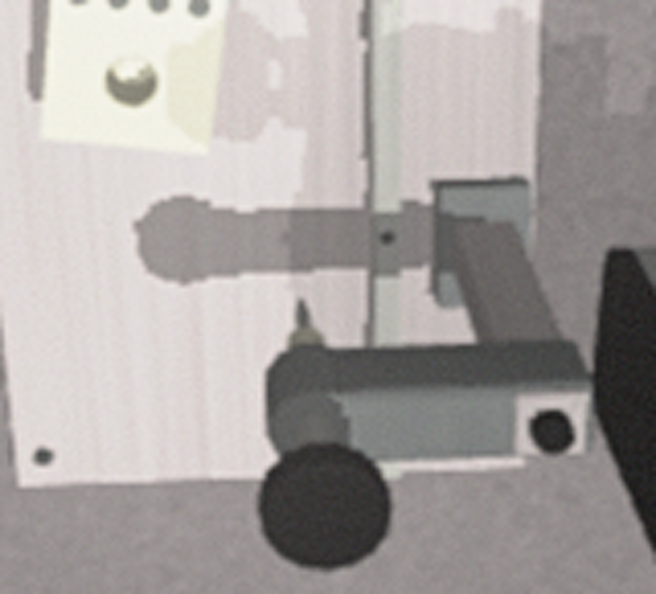

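```bash
python3 - <<'E'
from h import *
c=load("wrist1.npz")
z=lambda u,v:(u/2.3+200,v/2.3+105)
zz=lambda u,v:(u/4.1+225,v/4.1+220)
g=lambda p,h: onz(c,*p,h)
D=[g(z(*p),.012) for p in [(13,37),(369,20),(68,537)]]
print("deck",np.round(D,4).tolist(),np.linalg.norm(D[0]-D[1]),np.linalg.norm(D[2]-D[0]))
a=D[2]-D[0];print("yaw",np.degrees(np.arctan2(a[1],a[0])), "yaw2",np.degrees(np.arctan2(-(D[1]-D[0])[0],(D[1]-D[0])[1])))
print("fence top edge line", [g(z(*p),.020).round(4).tolist() for p in [(262,34),(272,34),(267,250)]],g(zz(372,200),.020))
print("tip",g(zz(300,300),.05),"cap",g(zz(325,506),.156),"well",g(zz(132,80),.042))
B=[g(z(*p),.042) for p in [(80,342),(174,350),(200,132),(99,122)]]
print("block",np.round(B,4).tolist(),[np.linalg.norm(B[i]-B[(i+1)%4]).round(4) for i in range(4)],np.mean(B,0))
for i,j in [(3,0),(2,1)]:
    a=B[j]-B[i];print(np.degrees(np.arctan2(a[1],a[0])))
# contour fit of block: depth-based mask
P=pts(c); m=((np.abs(P[...,2]-.042)<.008)&(c["img"].min(2)>120)).astype(np.uint8); m[:, :225]=0;m[:,300:]=0;m[:150]=0;m[270:]=0
m=cv2.morphologyEx(m*255,cv2.MORPH_OPEN,np.ones((5,5)));m=cv2.morphologyEx(m,cv2.MORPH_CLOSE,np.ones((9,9)))
k=max(cv2.findContours(m,0,1)[0],key=cv2.contourArea)
W=np.array([onz(c,*q,0.042) for q in k[:,0]])[:,:2].astype(np.float32)
print(cv2.minAreaRect(W), "z med",np.median(P[...,2][m>0]))
# depth stats over deck
print("deckz",np.median(P[150:300,290:310,2]))
E
```

```text
deck [[0.4395, 0.0193, 0.012], [0.4306, 0.2167, 0.012], [0.7768, 0.0344, 0.012]] 0.19757620314494048 0.33767739214077247
yaw 2.550913184083222 yaw2 2.5912898972594736
fence top edge line [[0.4376, 0.157, 0.02], [0.4376, 0.1624, 0.02], [0.562, 0.1645, 0.02]] [0.64689959 0.16728999 0.02      ]
tip [0.66896521 0.14022565 0.05      ] cap [0.6650882  0.14011887 0.156     ] well [0.59112242 0.08406211 0.042     ]
block [[0.6121, 0.0531, 0.042], [0.6173, 0.1088, 0.042], [0.4874, 0.123, 0.042], [0.4819, 0.0687, 0.042]] [np.float64(0.056), np.float64(0.1308), np.float64(0.0546), np.float64(0.1311)] [0.549682   0.08838861 0.042     ]
-6.816429061120547
-6.213770179584863
((0.549619197845459, 0.0882643386721611), (0.05601741373538971, 0.1314295381307602), 83.85037994384766) z med 0.04220574425601392
deckz 0.012121628834292575
```

```bash
python3 - <<'E'
from h import *
c=load("wrist1.npz");P=pts(c)
m=(P[...,2]>.24)&(c["range_z"]>0)
for n,mm in [("L",slice(0,200)),("R",slice(370,420))]:
    Q=P[:,mm][m[:,mm]]; 
    i=np.argsort(Q[:,2])[:400:50]; print(n,np.round(Q[i],4).tolist())
for v,u in [(284,170),(284,178),(290,168),(310,160),(300,178),(284,376),(284,388)]: print(u,v,P[v,u].round(4))
E
```

```text
L [[0.4967, 0.0668, 0.3209], [0.4988, 0.0672, 0.3232], [0.5034, 0.0672, 0.3248], [0.509, 0.067, 0.3259], [0.4949, 0.0669, 0.327], [0.5034, 0.0672, 0.3279], [0.5008, 0.0672, 0.3286], [0.4993, 0.0671, 0.3294]]
R [[0.4998, 0.1529, 0.3201], [0.5045, 0.1524, 0.3232], [0.4918, 0.1526, 0.3247], [0.4986, 0.1525, 0.3259], [0.4891, 0.1569, 0.3268], [0.5009, 0.1526, 0.3277], [0.4944, 0.1526, 0.3286], [0.4896, 0.1557, 0.3293]]
170 284 [0.4891 0.0649 0.3285]
178 284 [0.4909 0.0673 0.3255]
168 290 [0.4895 0.0653 0.3324]
160 310 [0.4891 0.0668 0.3468]
178 300 [0.4977 0.0671 0.3272]
376 284 [0.4908 0.1527 0.3256]
388 284 [0.4896 0.1571 0.3277]
```

```bash
cat >> h.py <<'E'
from scipy.spatial.transform import Rotation as R
def Q(yaw): return (R.from_euler("z",yaw,degrees=True)*R.from_quat([.5**.5,.5**.5,0,0])).as_quat()
YD=2.57
e=np.array([np.cos(np.radians(YD)),np.sin(np.radians(YD)),0]); n=np.array([-e[1],e[0],0])
def st(r):
    s=r.state(); print("t",round(s["time"],2),"p",s["position"].round(4),"q",s["orientation"].round(4),"F",s["ft_force"].round(2),"M",s["moment"].round(3),"w",round(s["gripper_width"],4)); return s
E
python3 - <<'E'
from h import *
from bench import r
q=Q(-6.2)
g=np.array([.5496,.0884,0])-.048*np.array([np.cos(np.radians(-6.2)),np.sin(np.radians(-6.2)),0])
print(g)
r.goto([g[0],g[1],.10],q)
r.movel([g[0],g[1],.042],velocity=.1,max_force=8); st(r)
r.grip(0.05); r.wait(.1); st(r)
for k in ["wrist","side"]:
    c=r.camera(k); np.savez(k+"2.npz",**c); cv2.imwrite(f"pics/{k}2.png",c["img"][:,:,::-1])
c=load("wrist2.npz");P=pts(c)
for u in (slice(0,270),slice(290,560)):
    Z=P[240:,u]; m=(Z[...,2]<.06)&(Z[...,2]>.015)&(np.abs(Z[...,0]-g[0])<.012)
    print("low pts",np.percentile(Z[m][:,2],[1,5,20]) if m.any() else None)
E
```

```text
[0.50188075 0.09358397 0.        ]
t 4.28 p [0.5023 0.0936 0.0425] q [7.443e-01 6.679e-01 3.000e-04 2.000e-04] F [-0.45 -0.17  0.03] M [ 0.01  -0.009  0.05 ] w 0.0856
t 4.79 p [0.5022 0.0936 0.0428] q [7.443e-01 6.679e-01 5.000e-04 4.000e-04] F [-2.08  0.04 12.05] M [0.009 0.342 0.094] w 0.0549
low pts [0.03474685 0.04109366 0.04177103]
low pts [0.01665467 0.01940254 0.0208255 ]
```

View pics/wrist2.png

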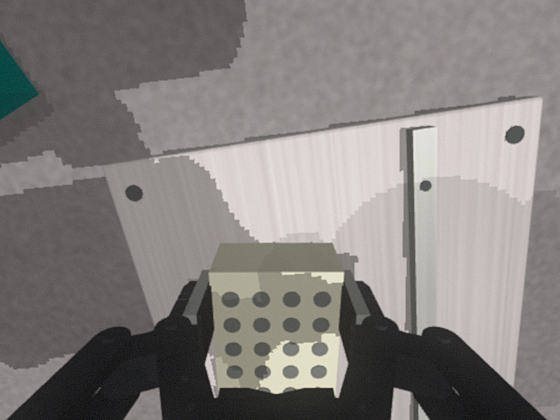

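```bash
python3 - <<'E'
from h import *
from bench import r
c=load("wrist2.npz");P=pts(c)
for v,u in [(283,190),(283,200),(276,346),(283,350),(283,355),(283,360),(276,352),(290,185),(280,185),(284,196)]: print(u,v,P[v,u].round(4),c["img"][v,u])
s=r.state();p=s["position"].copy();p[2]=.0435
r.movel(p,velocity=.02); st(r)
E
```

```text
190 283 [0.4914 0.0551 0.0334] [48 43 48]
200 283 [0.4885 0.0616 0.0395] [98 97 93]
346 276 [0.4953 0.1247 0.0338] [91 91 88]
350 283 [0.4949 0.1251 0.0405] [98 97 93]
355 283 [0.4955 0.1273 0.0398] [98 97 93]
360 283 [0.4995 0.1308 0.0337] [50 50 49]
352 276 [0.4956 0.1274 0.0338] [93 93 89]
185 290 [0.4916 0.0543 0.0389] [45 43 43]
185 280 [0.5011 0.0453 0.0124] [151 145 144]
196 284 [0.4921 0.0578 0.0336] [83 83 81]
t 5.14 p [0.5023 0.0936 0.0437] q [7.443e-01 6.678e-01 1.000e-04 1.000e-04] F [-0.16 -0.25 -2.1 ] M [ 0.028  0.135 -0.009] w 0.0545
```

```bash
python3 - <<'E'
from h import *
from bench import r
T=np.array([.667,.1402,0])-.0896*e; T[2]=.0435
a=T-.004*n-.012*e
r.movel(a,rot=Q(YD),velocity=.08); s=st(r)
hit=r.movel(a+.009*n,velocity=.02,max_force=5); print(hit); s=st(r)
p=s["position"]; print("n-offset from T", (p-T)@n, (p-T)@e)
for k in ["wrist","side","top"]:
    c=r.camera(k); np.savez(k+"3.npz",**c); cv2.imwrite(f"pics/{k}3.png",c["img"][:,:,::-1])
E
```

```text
t 6.22 p [0.5651 0.1314 0.0434] q [ 6.912e-01  7.227e-01 -3.000e-04 -2.000e-04] F [-0.93 -0.72 -1.54] M [ 0.001  0.138 -0.013] w 0.0547
True
t 6.57 p [0.5651 0.1366 0.0433] q [ 6.912e-01  7.227e-01 -6.000e-04  1.000e-04] F [ 0.58 -3.44 -0.88] M [-0.618 -0.128 -0.388] w 0.0548
n-offset from T 0.0009349625235930685 -0.012382916823149358
```

View pics/wrist3.png

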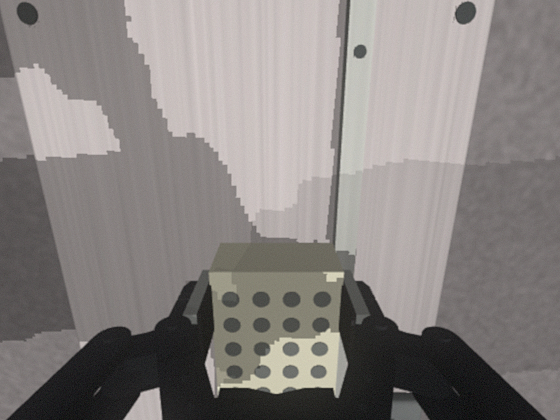

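```bash
python3 - <<'E'
from h import *
from bench import r
p=r.state()["position"].copy()
p[2]=.0435
T=np.array([.667,.1402,0])-.0896*e; T[2]=.0435
# slide along fence to target x while keeping slight pressure, in yaw steps
p=p+e*((T-p)@e)
for dy in (0,-.4,-.8):
    r.movel(p,rot=Q(YD+dy),velocity=.05); s=st(r)
    print(dy,(s["position"]-T)@n,(s["position"]-T)@e)
for k in ["side","top"]:
    c=r.camera(k); np.savez(k+"4.npz",**c)
    x0,y0=(245,150) if k=="side" else (195,125)
    cv2.imwrite(f"pics/{k}4.png",cv2.resize(c["img"][y0:y0+90,x0:x0+120,::-1],None,fx=6,fy=6,interpolation=cv2.INTER_CUBIC))
E
```

```text
t 7.12 p [0.5778 0.1371 0.0435] q [6.911e-01 7.227e-01 2.000e-04 2.000e-04] F [ 0.84 -3.42 -1.18] M [-0.622 -0.114 -0.358] w 0.0547
0 0.0008923258385866223 0.0003808048587277411
t 7.37 p [0.5773 0.1371 0.0435] q [ 6.935e-01  7.204e-01 -1.000e-04  0.000e+00] F [ 1.58 -2.84 -3.12] M [-0.591 -0.135  0.031] w 0.0546
-0.4 0.0009214316028177512 -0.00013827444529341287
t 7.62 p [0.5772 0.137  0.0434] q [ 6.961e-01  7.179e-01 -2.000e-04 -1.000e-04] F [-0.   -4.41 -2.51] M [-0.782  0.147  0.124] w 0.0546
-0.8 0.0008726694716076893 -0.0002912553471751089
```

View pics/side4.png

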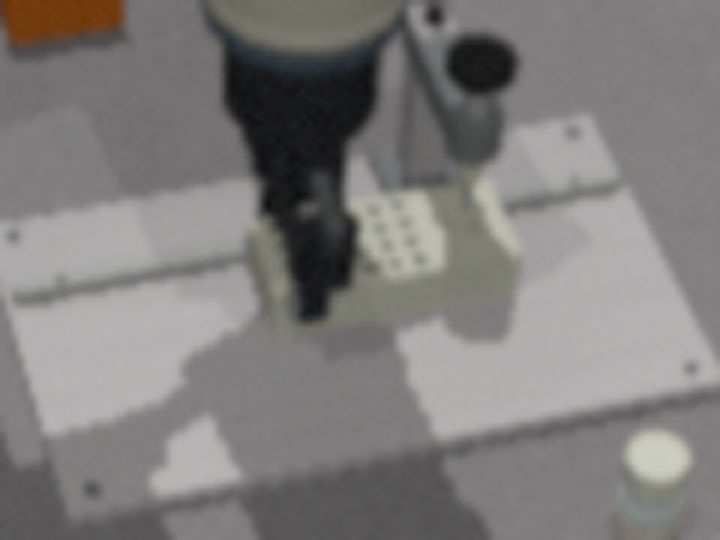

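View pics/top4.png

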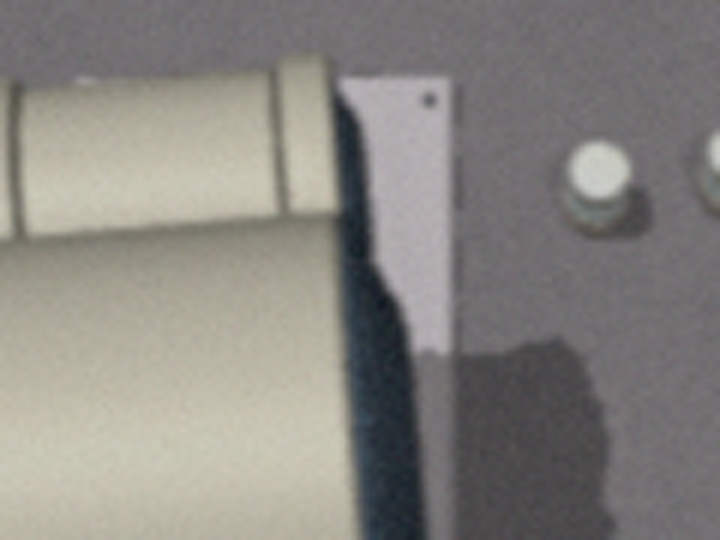

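```bash
python3 - <<'E'
from h import *
from bench import r
s=r.state();p=s["position"].copy();p[2]=.0431
r.movel(p,rot=Q(YD-.25),velocity=.05); st(r)
r.grip(.085); st(r)
p[2]=.10; r.movel(p,velocity=.2)
# look pose
s=r.state(); c=r.camera("wrist")
Rt=R.from_quat(s["orientation"]).as_matrix(); W=c["world_from_camera"]
off=Rt.T@(W[:3,3]-s["position"]); print("cam in tool",off.round(4))
Rn=R.from_euler("z",YD,degrees=True)*R.from_euler("y",-22,degrees=True)*R.from_quat([.5**.5,.5**.5,0,0])
print("toolz",Rn.apply([0,0,1]))
C=np.array([.667,.1402,.042])-.20*e+np.array([0,0,.22])
t=C-Rn.apply(off); print(t, r.solve_ik(t,Rn.as_quat()))
r.goto(t,Rn.as_quat()); r.wait(.15); st(r)
for k in ["wrist","top","side"]:
    c=r.camera(k); np.savez(k+"5.npz",**c); cv2.imwrite(f"pics/{k}5.png",c["img"][:,:,::-1])
E
```

```text
t 7.97 p [0.5772 0.1371 0.0431] q [ 6.926e-01  7.213e-01  1.000e-04 -0.000e+00] F [-0.14 -2.33 -0.77] M [-0.409  0.116  0.089] w 0.0549
t 8.38 p [0.5773 0.1371 0.0432] q [6.926e-01 7.213e-01 1.000e-04 0.000e+00] F [-0.46 -0.03  0.29] M [-0.05  -0.     0.003] w 0.0854
cam in tool [-0.0007 -0.0834 -0.1206]
toolz [ 0.37422981  0.01679733 -0.92718385]
[0.58952679 0.13742917 0.18137308] [ 0.15103901  0.43487799  1.78378656 -0.07701262  0.54222465 -1.40629147]
t 9.49 p [0.5898 0.1373 0.1801] q [0.6786 0.7096 0.1369 0.1311] F [ 0.67  0.41 -0.1 ] M [ 0.022  0.165 -0.012] w 0.0851
```

View pics/wrist5.png

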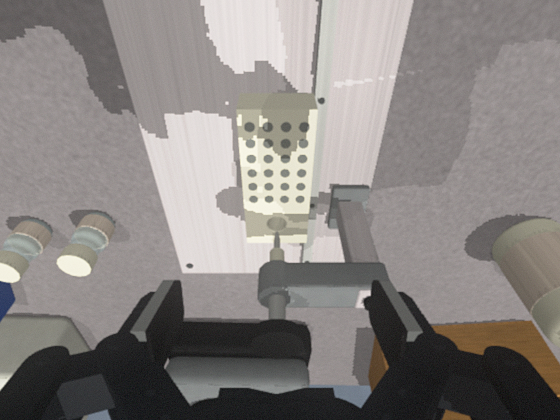

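```bash
python3 - <<'E'
from h import *
c=load("wrist5.npz"); im=c["img"]
cv2.imwrite("pics/wrist5z.png",cv2.resize(im[190:290,225:335,::-1],None,fx=6,fy=6,interpolation=cv2.INTER_CUBIC))
c=load("top5.npz"); im=c["img"]
cv2.imwrite("pics/top5z.png",cv2.resize(im[125:255,195:300,::-1],None,fx=4.5,fy=4.5,interpolation=cv2.INTER_CUBIC))
E
```

```text
(no output)
```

View pics/wrist5z.png

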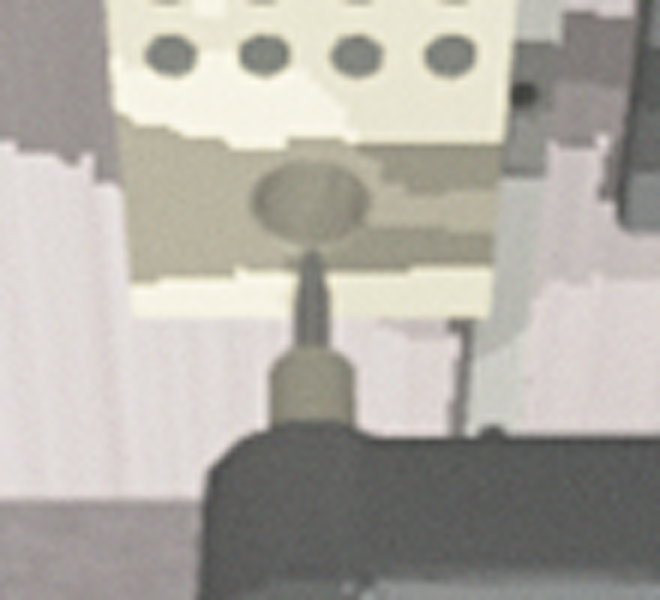

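View pics/top5z.png

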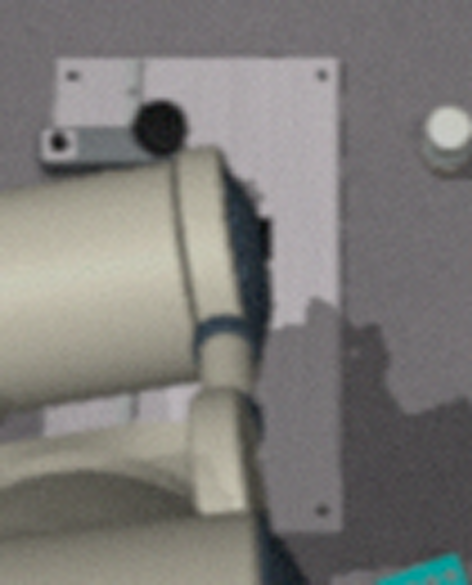

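```bash
python3 - <<'E'
from h import *
c=load("wrist5.npz")
zz=lambda u,v:((u+.5)/6-.5+225,(v+.5)/6-.5+190)
w=onz(c,*zz(311,202),.042); t=onz(c,*zz(314,248),.050)
print("well",w,"tip",t,"d along e,n",(t-w)@e*1e3,(t-w)@n*1e3)
for p,q in [((251,202),(371,202)),((311,160),(311,246))]:
    print("well size",np.linalg.norm(onz(c,*zz(*p),.042)-onz(c,*zz(*q),.042)))
# block far top edge corners and gap to fence
a=onz(c,*zz(134,316),.042);b=onz(c,*zz(491,318),.042);print("far corners",a,b,np.linalg.norm(a-b),"well->far edge (exp 23)",((a+b)/2-w)@e)
# block yaw from sides
for P1,P2 in [((134,316),(104,0)),((491,318),(518,0))]:
    d=onz(c,*zz(*P1),.042)-onz(c,*zz(*P2),.042);print("yaw",np.degrees(np.arctan2(d[1],d[0])))
E
```

```text
well [0.66575943 0.13993294 0.042     ] tip [0.66759444 0.14045413 0.05      ] d along e,n 1.8565340644528199 0.4383800475832453
well size 0.01789791591066613
well size 0.017322256422280795
far corners [0.69112198 0.11321119 0.042     ] [0.68909089 0.16929268 0.042     ] 0.05611826064905651 well->far edge (exp 23) 0.024381657823825204
yaw 3.0081416592700636
yaw 2.5036727134410834
```

```bash
python3 - <<'E'
from h import *
from bench import r
p=np.array([.5773,.1371,.10])
q=Q(YD-.2)
r.goto(p,q); p[2]=.0425
r.movel(p,velocity=.1,max_force=8); r.grip(.05); s=st(r)
p=s["position"].copy(); p[2]=.0431
p2=p+.0018*e+.0004*n; p2[2]=.0433
r.movel(p2,velocity=.02); s=st(r); print(((s["position"]-p)@e)*1e3,((s["position"]-p)@n)*1e3)
p3=s["position"].copy();p3[2]=.0430; r.movel(p3,velocity=.02)
r.grip(.085); s=st(r); p=s["position"].copy()
p[2]=.10; r.movel(p,velocity=.2)
Rn=R.from_euler("z",YD,degrees=True)*R.from_euler("y",-22,degrees=True)*R.from_quat([.5**.5,.5**.5,0,0])
r.goto([.5895,.1374,.1813],Rn.as_quat()); r.wait(.1)
c=r.camera("wrist"); np.savez("wrist6.npz",**c)
cv2.imwrite("pics/wrist6z.png",cv2.resize(c["img"][190:290,225:335,::-1],None,fx=6,fy=6,interpolation=cv2.INTER_CUBIC)); st(r)
E
```

```text
t 11.25 p [0.5777 0.1371 0.0434] q [6.923e-01 7.216e-01 4.000e-04 4.000e-04] F [-1.87 -0.34 10.32] M [-0.179  0.368  0.027] w 0.0547
t 11.52 p [0.5796 0.1373 0.0435] q [ 6.923e-01  7.216e-01 -0.000e+00  2.000e-04] F [-0.95 -5.05  0.21] M [-0.874  0.04   0.089] w 0.055
1.9102293843182774 0.07576832000155179
t 12.18 p [0.5796 0.1373 0.043 ] q [ 0.6923  0.7216  0.     -0.    ] F [0.02 0.85 0.05] M [-0.006 -0.004 -0.02 ] w 0.0848
t 13.24 p [0.5897 0.1373 0.18  ] q [0.6786 0.7096 0.1369 0.1311] F [-0.14 -0.09  0.21] M [-0.003  0.181  0.021] w 0.0852
```

View pics/wrist6z.png

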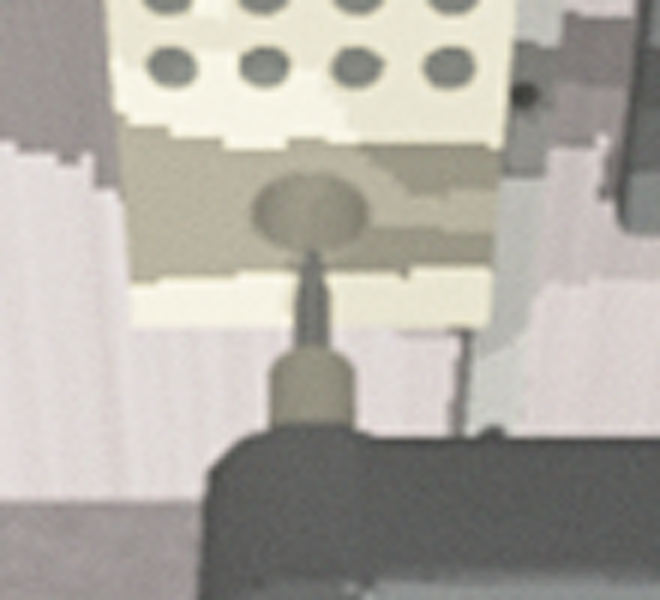

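```bash
python3 - <<'E'
from h import *
from bench import r
c=load("wrist6.npz"); zz=lambda u,v:((u+.5)/6-.5+225,(v+.5)/6-.5+190)
w=onz(c,*zz(310,212),.042); t=onz(c,*zz(314,248),.050); print(w,t,(t-w)@e*1e3,(t-w)@n*1e3)
q=Q(YD); X,Y=.6675,.1403
s=r.state(); 
r.goto([X-.03,Y,.235],q); r.grip(0.0)
r.movel([X,Y,.19],velocity=.12); st(r)
hit=r.movel([X,Y,.1535],velocity=.03,max_force=14); print(hit); st(r)
c=r.camera("side"); np.savez("side7.npz",**c)
cv2.imwrite("pics/side7z.png",cv2.resize(c["img"][130:230,240:375,::-1],None,fx=5,fy=5,interpolation=cv2.INTER_CUBIC))
r.wait(.2); st(r)
E
```

```text
[0.66764814 0.13987171 0.042     ] [0.66745956 0.14045372 0.05      ] -0.16229083011911877 0.5898826008486738
t 15.38 p [0.6674 0.1403 0.1899] q [ 6.911e-01  7.228e-01 -2.000e-04 -1.000e-04] F [-0.35  0.08 -0.08] M [ 0.02  -0.002  0.034] w -0.0003
True
t 16.44 p [0.6676 0.1403 0.156 ] q [6.911e-01 7.228e-01 1.000e-04 1.000e-04] F [-1.42 -0.88  8.84] M [-0.035  0.225  0.036] w -0.0
t 16.69 p [0.6676 0.1403 0.156 ] q [6.911e-01 7.228e-01 1.000e-04 1.000e-04] F [-2.38 -0.71 10.  ] M [-0.121  0.383 -0.029] w -0.0003
```

View pics/side7z.png

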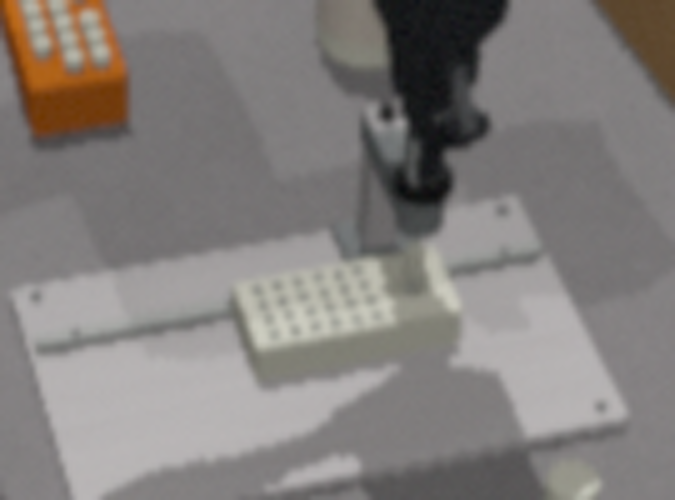

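```bash
python3 - <<'E'
from h import *
from bench import r
s=r.state();p=s["position"].copy();
print(r.movel([p[0],p[1],.1545],velocity=.02,max_force=10)); st(r); r.wait(.2)
r.movel([p[0],p[1],.20],velocity=.06); r.grip(.085)
c=r.camera("side"); np.savez("side8.npz",**c)
cv2.imwrite("pics/side8z.png",cv2.resize(c["img"][130:230,240:375,::-1],None,fx=5,fy=5,interpolation=cv2.INTER_CUBIC))
st(r)
E
```

```text
False
t 16.94 p [0.6677 0.1403 0.1559] q [6.910e-01 7.228e-01 2.000e-04 2.000e-04] F [-6.88 -0.69 21.49] M [-0.186  1.274 -0.01 ] w 0.0
t 18.88 p [0.6676 0.1404 0.2   ] q [ 6.910e-01  7.228e-01 -1.000e-04 -1.000e-04] F [0.3  0.26 1.14] M [-0.019 -0.017 -0.01 ] w 0.0853
```

View pics/side8z.png

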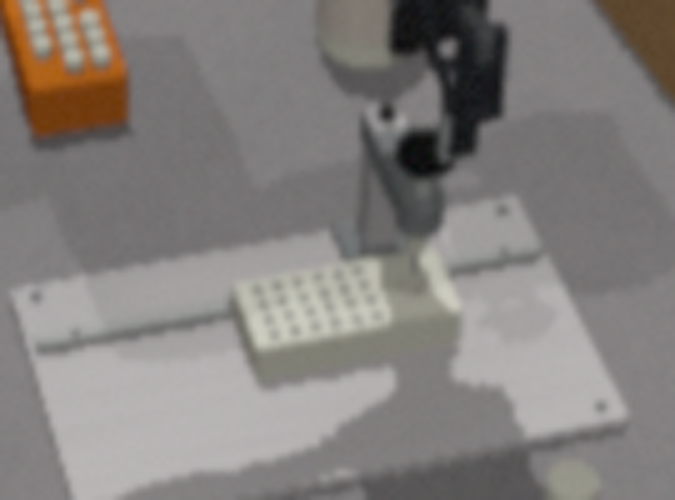

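The plunger hit its hard stop: 21 N moved it only 0.1 mm more. The cap is back up and the block stayed put. Next I'll measure the rest from the stored pictures.

```bash
python3 - <<'E'
from h import *
for nme,poly in [("top0.npz",[(345,187),(385,191),(377,246),(338,246)]),("side0.npz",[(268,280),(335,262),(346,308),(282,325)])]:
    c=load(nme);P=pts(c); m=np.zeros((420,560),np.uint8);cv2.fillPoly(m,[np.array(poly)],1)
    X=P[(m>0)&(c["range_z"]>0)]
    for _ in range(4):
        A=np.c_[X[:,:2],np.ones(len(X))]; k=np.linalg.lstsq(A,X[:,2],rcond=None)[0]; res=X[:,2]-A@k; X=X[np.abs(res)<2.5*res.std()]
    nn=np.array([-k[0],-k[1],1]);nn/=np.linalg.norm(nn)
    print(nme,len(X),k.round(4),"n",nn.round(4),"rms",res.std(),"z at (.5,-.25):",k@[.5,-.25,1])
for nme,(x0,y0,w,h,s) in dict(top0=(320,170,85,95,6.2),side0=(250,245,110,105,5.5)).items():
    im=load(nme+".npz")["img"][y0:y0+h,x0:x0+w,::-1]; im=cv2.convertScaleAbs(im,alpha=1.6,beta=-90)
    cv2.imwrite(f"pics/{nme}rest.png",cv2.resize(im,None,fx=s,fy=s,interpolation=cv2.INTER_CUBIC))
E
```

```text
top0.npz 2291 [ 0.3991  0.351  -0.0219] n [-0.3525 -0.3099  0.883 ] rms 0.002660753333675802 z at (.5,-.25): 0.08995017483418248
side0.npz 3222 [ 0.3963  0.349  -0.0217] n [-0.3505 -0.3086  0.8843] rms 0.002341227093402057 z at (.5,-.25): 0.08921575552713865
```

View pics/top0rest.png

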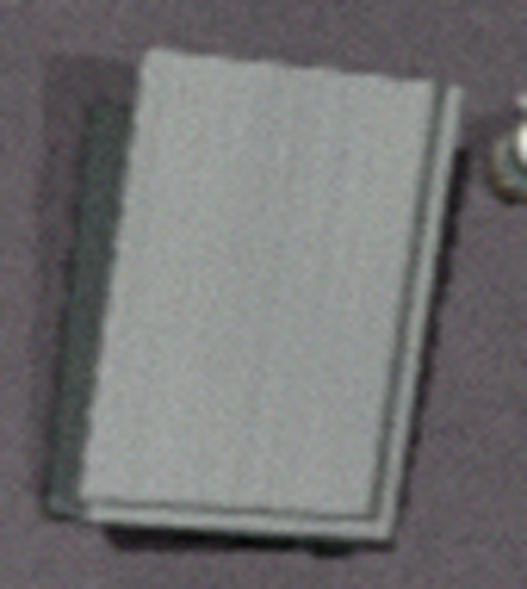

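View pics/side0rest.png

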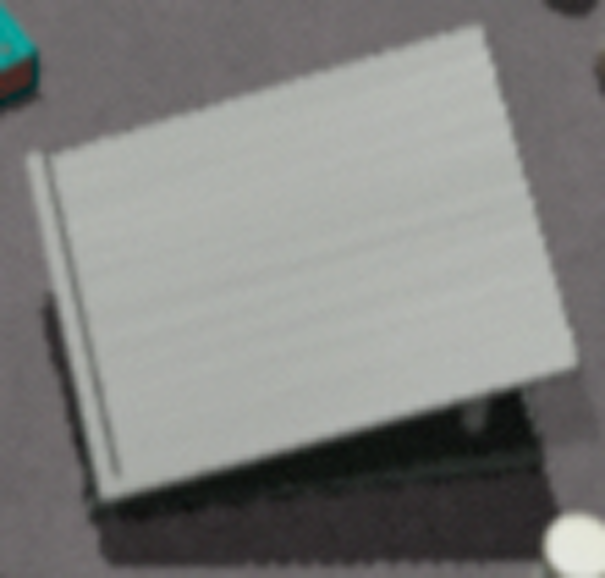

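```bash
python3 - <<'E'
from h import *
from bench import r
r.goto([.47,-.21,.38],Q(-6)); r.wait(.15); st(r)
c=r.camera("wrist"); np.savez("wrist9.npz",**c); cv2.imwrite("pics/wrist9.png",c["img"][:,:,::-1])
E
```

```text
t 20.65 p [ 0.4704 -0.2095  0.3795] q [ 7.428e-01  6.695e-01 -1.000e-04 -4.000e-04] F [-0.24  0.71 -0.53] M [0.007 0.015 0.095] w 0.0854
```

View pics/wrist9.png

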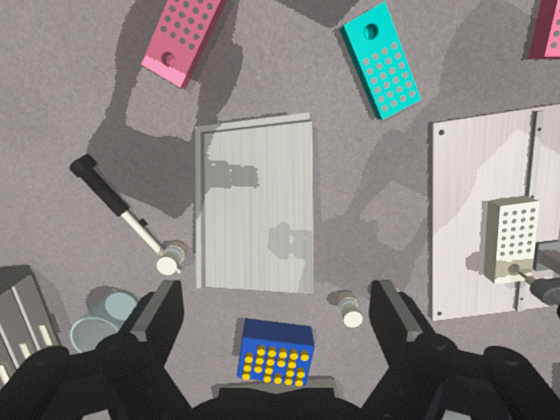

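```bash
python3 - <<'E'
from h import *
c=load("wrist9.npz"); im=c["img"]
im2=cv2.convertScaleAbs(im,alpha=1.5,beta=-70)
cv2.imwrite("pics/wrist9z.png",cv2.resize(im2[105:305,185:325,::-1],None,fx=3,fy=3,interpolation=cv2.INTER_CUBIC))
cv2.imwrite("pics/wrist9zz.png",cv2.resize(im2[105:185,190:320,::-1],None,fx=6,fy=6,interpolation=cv2.INTER_CUBIC))
P=pts(c); m=np.zeros((420,560),np.uint8);cv2.fillPoly(m,[np.array([(215,135),(305,127),(305,280),(212,275)])],1)
X=P[(m>0)&(c["range_z"]>0)]
for _ in range(4):
    A=np.c_[X[:,:2],np.ones(len(X))]; k=np.linalg.lstsq(A,X[:,2],rcond=None)[0]; res=X[:,2]-A@k; X=X[np.abs(res)<2.5*res.std()]
print(k,res.std(),k@[.5,-.25,1])
E
```

```text
[ 0.39854775  0.35038828 -0.02216185] 0.0007978295923456318 0.0895149530869776
```

View pics/wrist9z.png

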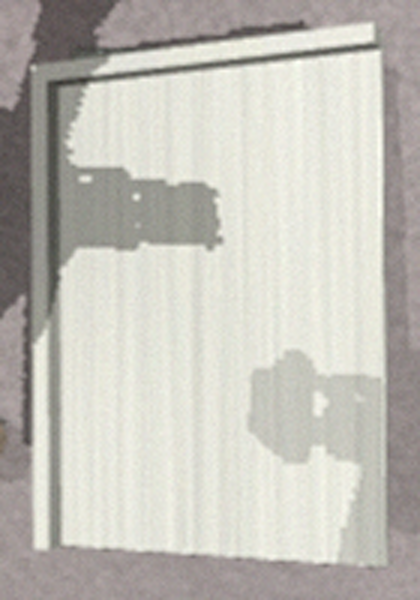

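View pics/wrist9zz.png

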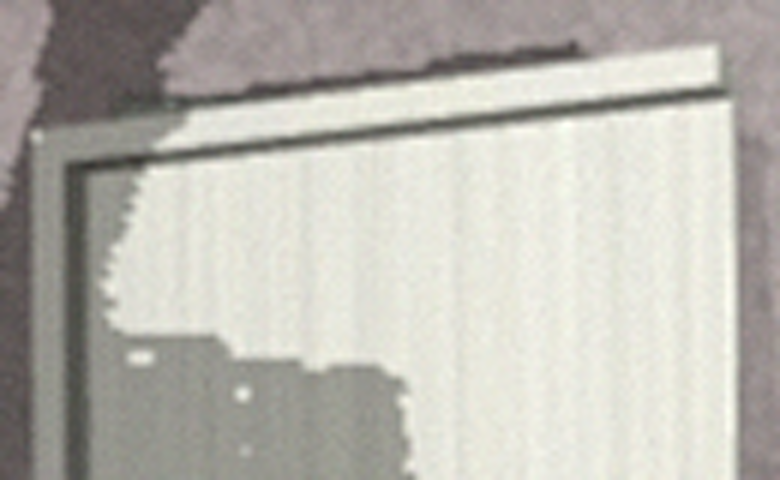

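```bash
python3 - <<'E'
from h import *
c=load("wrist9.npz")
k=np.array([.39855,.35039,-.02216]); N=np.array([-k[0],-k[1],1]);N/=np.linalg.norm(N); P0=np.array([0,0,k[2]])
f=lambda p,s,o: onplane(c,(p[0]+.5)/s-.5+o[0],(p[1]+.5)/s-.5+o[1],P0,N)
O=f((86,171),6,(190,105)); S=f((733,97),6,(190,105)); L=f((62,547),3,(185,105)); H=f((386,564),3,(185,105))
for n_,p in zip("OSLH",[O,S,L,H]): print(n_,p.round(4))
print("short",np.linalg.norm(S-O),"long",np.linalg.norm(L-O),"angle",np.degrees(np.arccos((S-O)@(L-O)/np.linalg.norm(S-O)/np.linalg.norm(L-O))))
# frame: average
x=(L-O);x/=np.linalg.norm(x); y=(S-O);y/=np.linalg.norm(y); x2=np.cross(y,N); x=x+x2; x-=N*(x@N); x/=np.linalg.norm(x); y=np.cross(N,x)
M=np.c_[x,y,N]; print(M.round(4)); print("slopes",np.degrees(np.arcsin(x[2])),np.degrees(np.arcsin(y[2])),"yaw",np.degrees(np.arctan2(x[1],x[0])))
print("seat",O+M@[.065,.028,.015])
np.savez("rest.npz",O=O,M=M)
ct=load("top0.npz")
for p in (O,S,L): print("top px",np.round(proj(ct,p),1), "zoom",np.round((np.array(proj(ct,p))-[320,170])*6.2))
E
```

```text
O [ 0.4168 -0.3038  0.0375]
S [ 0.4131 -0.161   0.0861]
L [ 0.6127 -0.3215  0.1094]
H [ 0.6066 -0.1798  0.1566]
short 0.15094045054835956 long 0.20937037788412782 angle 89.59365158588706
[[ 0.9356 -0.0281 -0.352 ]
 [-0.088   0.9468 -0.3095]
 [ 0.342   0.3205  0.8833]]
slopes 20.00097995932795 18.695581766556078 yaw -5.3728552364496505
seat [ 0.47157987 -0.28768013  0.08196918]
top px [378.9 253.3] zoom [365. 516.]
top px [332.3 250.2] zoom [ 76. 497.]
top px [389.7 182.7] zoom [432.  79.]
```

```bash
cat >> h.py <<'E'
def place():
    d=np.load("rest.npz");O,M=d["O"],d["M"]; x,y,N=M.T
    return O,M,R.from_matrix(np.c_[y,x,-N]).as_quat()
E
python3 - <<'E'
from h import *
from bench import r
O,M,qp=place()
for h in (.027,.10,.15): print(h,r.solve_ik(O+M@[.070,.032,h],qp))
p=np.array([.5796,.1373,.10])
q=Q(YD-.2)
r.goto([p[0],p[1],.16],q); p[2]=.0425
r.movel(p,velocity=.2,max_force=8); r.grip(.05); s=st(r)
p=s["position"].copy(); p[2]=.0434
r.movel(p-.001*n,velocity=.03); st(r)
p=p-.066*e-.004*n
r.movel(p,velocity=.08); s=st(r)
p=s["position"].copy(); p[2]=.0430; r.movel(p,velocity=.03); r.grip(.085)
s=st(r); c=r.camera("side"); np.savez("side10.npz",**c)
cv2.imwrite("pics/side10z.png",cv2.resize(c["img"][130:230,240:375,::-1],None,fx=5,fy=5,interpolation=cv2.INTER_CUBIC))
E
```

```text
0.027 [-0.92979264  0.63634766  1.77059584  0.64583977  0.8888316  -2.92282764]
0.1 [-0.994592    0.53038206  1.72592569  0.5681251   1.039347   -2.86530109]
0.15 [-1.03857984  0.46653137  1.68187937  0.52872585  1.14992941 -2.83613948]
t 23.41 p [0.5803 0.1373 0.044 ] q [6.922e-01 7.217e-01 7.000e-04 8.000e-04] F [-1.34 -2.38 13.58] M [-0.378  0.325  0.06 ] w 0.0549
t 23.66 p [0.5807 0.1362 0.044 ] q [6.923e-01 7.216e-01 4.000e-04 3.000e-04] F [-0.65 -0.41  7.16] M [-0.227  0.073  0.012] w 0.0543
t 24.63 p [0.5143 0.1304 0.044 ] q [6.923e-01 7.216e-01 2.000e-04 1.000e-04] F [-2.1   0.04 14.34] M [0.004 0.342 0.035] w 0.0545
t 25.3 p [0.5141 0.1304 0.0429] q [ 6.923e-01  7.216e-01 -1.000e-04 -1.000e-04] F [-0.13 -0.74  0.07] M [ 0.002  0.013 -0.018] w 0.0849
```

View pics/side10z.png

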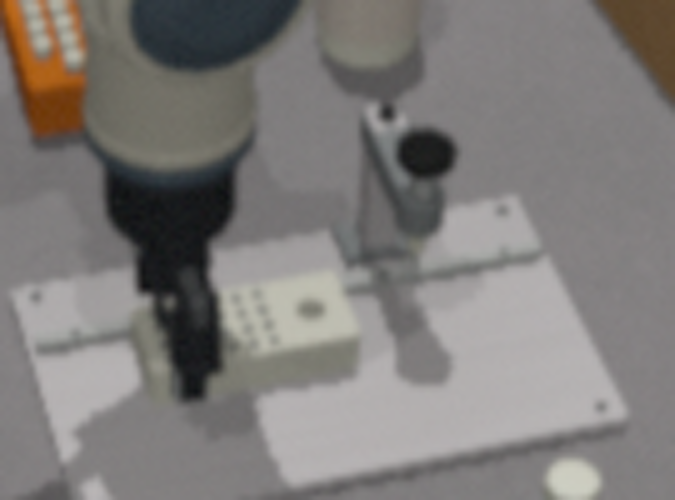

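```bash
python3 - <<'E'
from h import *
from bench import r
c=load("side10.npz"); w=onz(c,240+310.5/5-.5,130+308.5/5-.5,.042); print("well",w,"centre",w-.042*e)
C=np.array([.5608,.1325,0])
s=r.state();p=s["position"].copy();p[2]=.10; r.movel(p,velocity=.2)
r.movel([C[0],C[1],.085],rot=Q(YD-.2),velocity=.12)
r.movel([C[0],C[1],.0385],velocity=.1,max_force=8); r.grip(.05); st(r)
p=r.state()["position"].copy(); p[2]+=.02; r.movel(p,velocity=.05); st(r)
c=r.camera("side"); np.savez("side11.npz",**c)
cv2.imwrite("pics/side11z.png",cv2.resize(c["img"][130:230,240:375,::-1],None,fx=5,fy=5,interpolation=cv2.INTER_CUBIC))
c=r.camera("wrist"); np.savez("wrist11.npz",**c); cv2.imwrite("pics/wrist11.png",c["img"][:,:,::-1])
E
```

```text
well [0.60228975 0.13435522 0.042     ] centre [0.56033199 0.13247194 0.042     ]
t 27.37 p [0.5612 0.1326 0.0394] q [6.923e-01 7.216e-01 5.000e-04 4.000e-04] F [-1.33  0.02  7.89] M [-0.059  0.291  0.005] w 0.0547
t 27.93 p [0.5612 0.1326 0.0596] q [6.923e-01 7.216e-01 1.000e-04 1.000e-04] F [-0.92 -0.18 -1.84] M [ 0.029 -0.001  0.024] w 0.0551
```

View pics/side11z.png

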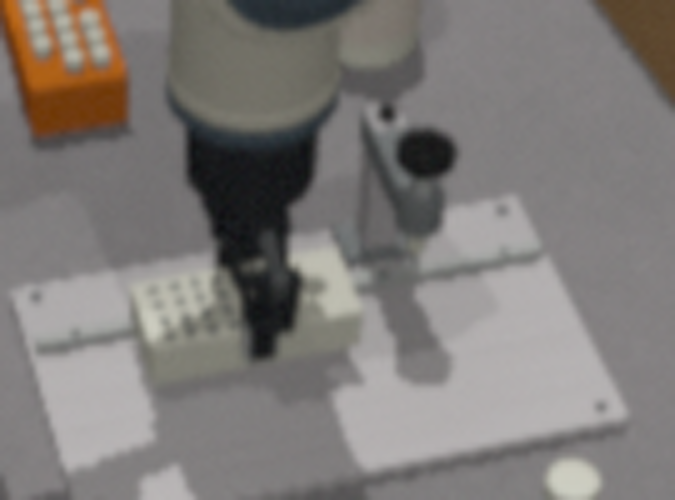

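View pics/wrist11.png

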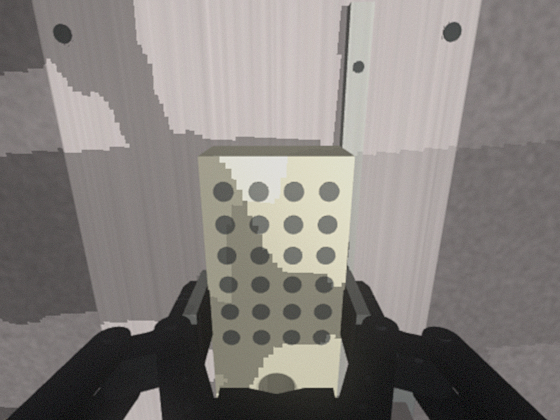

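```bash
python3 - <<'E'
from h import *
from bench import r
O,M,qp=place()
p=r.state()["position"].copy(); p[2]=.20; p[0]-=.03; r.movel(p,velocity=.15)
r.goto(O+M@[.0715,.032,.12],qp); st(r)
r.movel(O+M@[.0715,.032,.034],velocity=.08); s=st(r)
print("plate coords",M.T@(s["position"]-O))
for k in ["side","top","wrist"]:
    c=r.camera(k); np.savez(k+"12.npz",**c)
    if k=="side": im=c["img"][230:360,240:375]
    elif k=="top": im=c["img"][165:275,310:430]
    else: im=c["img"]
    cv2.imwrite(f"pics/{k}12.png",cv2.resize(im[:,:,::-1],None,fx=1 if k=="wrist" else 4.5,fy=1 if k=="wrist" else 4.5,interpolation=cv2.INTER_CUBIC))
E
```

```text
t 30.82 p [ 0.441  -0.3162  0.1781] q [0.6967 0.6755 0.2412 0.0112] F [ 0.05 -0.09 -1.55] M [-0.273  0.335  0.049] w 0.0551
t 32.04 p [ 0.4709 -0.2906  0.1026] q [0.697  0.6752 0.2412 0.012 ] F [ 1.02 -0.15 -2.31] M [-0.231  0.321 -0.019] w 0.0551
plate coords [0.07169614 0.03183895 0.03440859]
```

View pics/side12.png

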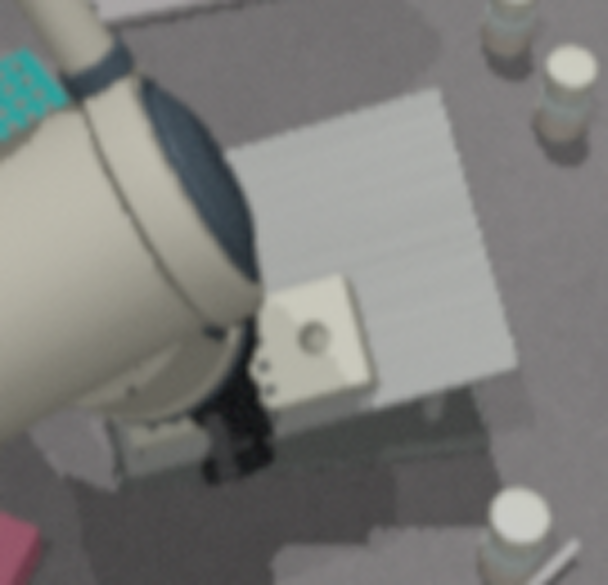

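View pics/wrist12.png

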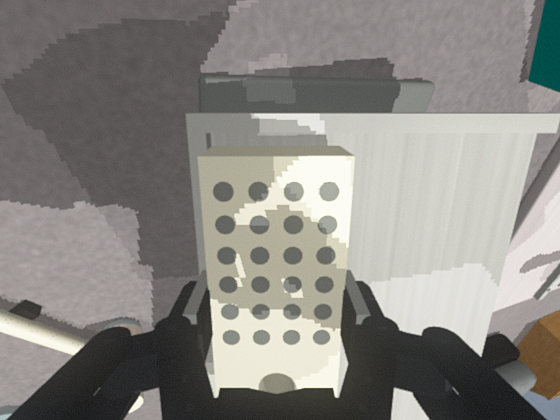

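The block hovers parallel to both lips near the low corner: its near edge is at row 155, the short lip at rows 113–130, and a thin strip of the long lip shows at u≈190–200. I'll lower it to contact.

```bash
python3 - <<'E'
from h import *
from bench import r
O,M,qp=place()
h=r.movel(O+M@[.0715,.032,.0255],velocity=.02,max_force=4); s=st(r)
print(h,"plate coords",M.T@(s["position"]-O))
c=r.camera("wrist"); cv2.imwrite("pics/wrist13.png",c["img"][:,:,::-1]); np.savez("wrist13.npz",**c)
P=pts(c); 
for v,u in [(155,230),(158,330),(260,245),(220,340),(122,300),(145,420)]: print((u,v),"plate mm",(1e3*M.T@(P[v,u]-O)).round(1))
E
```

```text
t 32.56 p [ 0.4731 -0.2887  0.0968] q [0.697  0.6752 0.2412 0.012 ] F [-3.22 -0.85  8.14] M [-0.2    0.186  0.03 ] w 0.0549
True plate coords [0.07162576 0.03179112 0.02786721]
(230, 155) plate mm [ 6.5 14.3 28. ]
(330, 158) plate mm [ 7.1 50.1 31.7]
(245, 260) plate mm [47.5 18.7 30.7]
(340, 220) plate mm [30.6 55.2 31.1]
(300, 122) plate mm [-3.9 40.8  9.2]
(420, 145) plate mm [ 6.4 94.6  0.6]
```

```bash
python3 - <<'E'
from h import *
from bench import r
O,M,qp=place()
r.grip(.085); s=st(r); r.wait(.2)
c=r.camera("wrist"); P=pts(c); cv2.imwrite("pics/wrist14.png",c["img"][:,:,::-1]); np.savez("wrist14.npz",**c)
p=s["position"]
r.movel(p+M[:,2]*.10,velocity=.1); st(r)
r.goto([.40,-.10,.40],Q(-6)); r.wait(.3)
for k in ["side","top","wrist"]:
    c=r.camera(k); np.savez(k+"15.npz",**c)
    if k=="side": im=c["img"][230:360,240:375]
    elif k=="top": im=c["img"][165:275,310:430]
    else: im=c["img"]
    cv2.imwrite(f"pics/{k}15.png",cv2.resize(im[:,:,::-1],None,fx=1 if k=="wrist" else 4.5,fy=1 if k=="wrist" else 4.5,interpolation=cv2.INTER_CUBIC))
st(r)
E
```

```text
t 33.02 p [ 0.4729 -0.2884  0.0965] q [0.6971 0.6751 0.2412 0.0115] F [ 0.41 -0.14 -0.61] M [-0.145  0.196 -0.002] w 0.0849
t 34.42 p [ 0.4376 -0.3189  0.1843] q [0.6971 0.6751 0.2412 0.0111] F [-0.79  0.22  0.01] M [-0.177  0.215 -0.026] w 0.0847
t 36.04 p [ 0.4    -0.1002  0.3998] q [ 7.433e-01  6.690e-01 -1.000e-04 -2.000e-04] F [-0.79 -0.07  0.12] M [ 0.024 -0.009 -0.045] w 0.0852
```

View pics/side15.png

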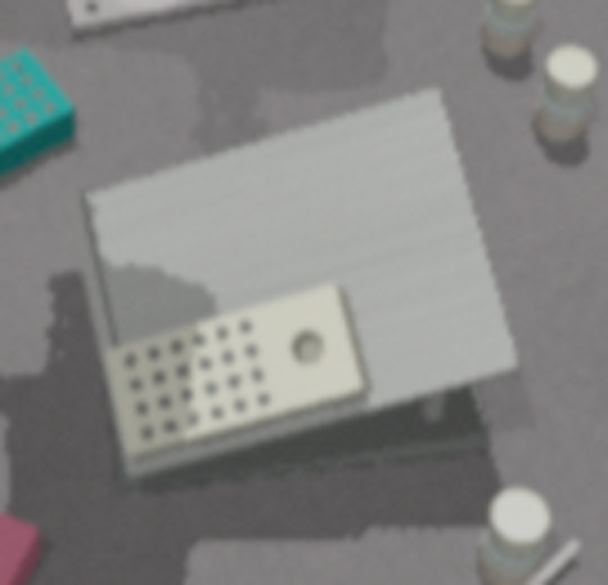

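View pics/wrist15.png

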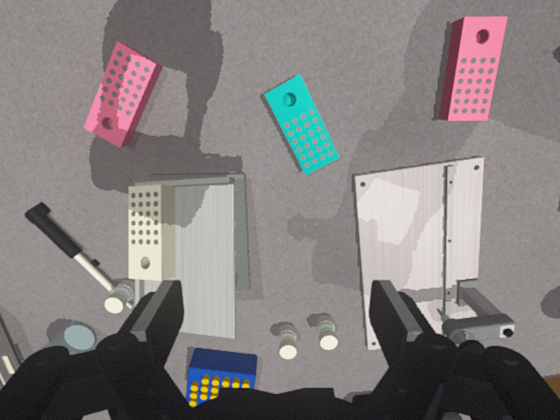

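View pics/top15.png

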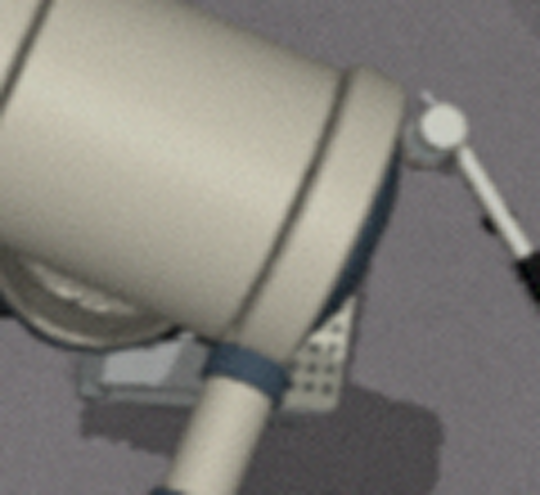

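```bash
python3 - <<'E'
from h import *
O,M,_=place()
c=load("side15.npz"); g=lambda u,v:onplane(c,240+(u+.5)/4.5-.5,230+(v+.5)/4.5-.5,O+M[:,2]*.03,M[:,2])
for nme,p,ex in [("well",(308,346),(107,28)),("far-left",(340,286),(130,56)),("far-right",(366,386),(130,0)),("near-right",(135,455),(0,0)),("near-left",(112,347),(0,56))]:
    print("side",nme,(1e3*M.T@(g(*p)-O)).round(1),ex)
c=load("wrist15.npz"); 
for p in [(145,263)]: print("wrist well",(1e3*M.T@(onplane(c,*p,O+M[:,2]*.03,M[:,2])-O)).round(1))
P=pts(c);m=np.zeros((420,560),np.uint8);m[188:275,132:158]=1
X=(P[m>0]-O)@M; print("top height median",np.median(X[:,2]), "plane tilt",np.linalg.lstsq(np.c_[X[:,:2],np.ones(len(X))],X[:,2],rcond=None)[0][:2])
# vials moved?
a=load("side0.npz");b=load("side15.npz"); 
for (u,v) in [(354,232),(366,250),(355,350)]: print("vial diff",np.abs(a["img"][v-14:v+14,u-8:u+8].astype(int)-b["img"][v-14:v+14,u-8:u+8]).mean())
E
```

```text
side well [108.5  29.8  30. ] (107, 28)
side far-left [133.   55.2  30. ] (130, 56)
side far-right [132.7   1.8  30. ] (130, 0)
side near-right [ 4.6  0.3 30. ] (0, 0)
side near-left [ 5.2 58.3 30. ] (0, 56)
wrist well [108.4  29.5  30. ]
top height median 0.03017156028621954 plane tilt [-0.00392313  0.82582791]
vial diff 5.495535714285714
vial diff 5.5773809523809526
vial diff 5.650297619047619
```

```bash
python3 - <<'E'
from h import *
from bench import r
r.goto([.47,-.21,.38],Q(-6)); r.wait(.2)
c=r.camera("wrist"); np.savez("wrist16.npz",**c)
im=cv2.convertScaleAbs(c["img"],alpha=1.3,beta=-60)
cv2.imwrite("pics/wrist16z.png",cv2.resize(im[95:235,185:325,::-1],None,fx=4.2,fy=4.2,interpolation=cv2.INTER_CUBIC)); st(r)
E
```

```text
t 36.88 p [ 0.4698 -0.2093  0.3805] q [7.428e-01 6.695e-01 1.000e-04 4.000e-04] F [-0.39  0.06  0.77] M [-0.009 -0.013  0.024] w 0.085
```

View pics/wrist16z.png

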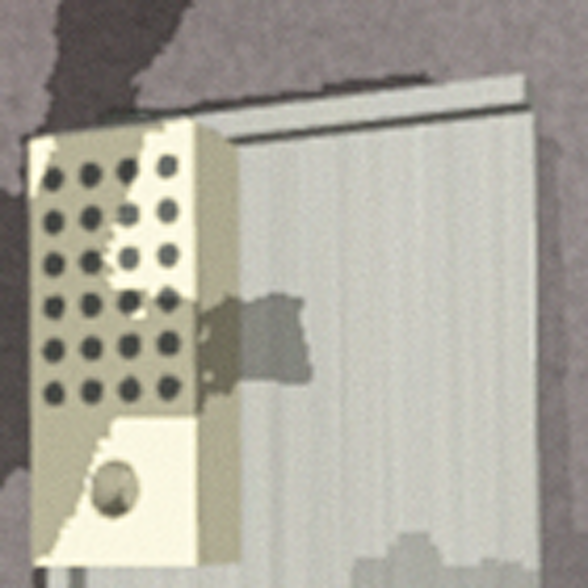

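```bash
python3 - <<'E'
from h import *
O,M,_=place()
c=load("wrist16.npz")
g=lambda u,v,h:(1e3*M.T@(onplane(c,185+(u+.5)/4.2-.5,95+(v+.5)/4.2-.5,O+M[:,2]*h,M[:,2])-O)).round(1)
print("bottom +y edge",g(240,200,0),g(240,480,0),"far bottom corner",g(240,565,0),"near bottom corner",g(238,145,0))
print("top near corners",g(196,119,.03),g(27,138,.03),"far",g(196,565,.03),g(35,566,.03),"well",g(115,488,.03))
cv2.imwrite("pics/wrist16c.png",cv2.resize(c["img"][95:160,185:260,::-1],None,fx=9,fy=9,interpolation=cv2.INTER_CUBIC))
E
```

```text
bottom +y edge [17.7 56.9 -0. ] [105.   56.1  -0. ] far bottom corner [131.4  55.8   0. ] near bottom corner [ 0.5 56.4 -0. ]
top near corners [ 0.8 57.6 30. ] [ 0.  -0.4 30. ] far [130.6  56.4  30. ] [130.8   1.6  30. ] well [107.7  29.7  30. ]
```

View pics/wrist16c.png

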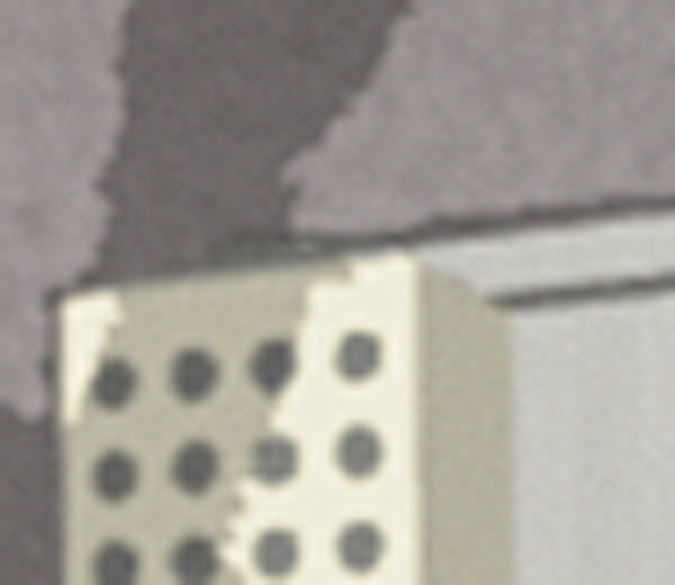

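Seen with the same calibration as the lips, the block's edges lie at plate x ≈ 0–131 and y ≈ 0–56.5 mm. It is snug against both lips.

```bash
python3 - <<'E'
from bench import r
print(r.hand_in(), r.state()["time"])
E
```

```text
the job is handed in; nothing more can be done
the job is handed in; nothing more can be done
```

I did the whole job in the order asked and handed it in at about 37 s of robot time; the hand-in gave no verdict.

**Needle:** I slid the block along to the fence. The first look showed the well about 2 mm short of the needle, so I regripped and slid it on by that much. A second wrist view put the well within about 1 mm of the needle. The cap went down to its hard stop: 22 mm of travel, and 21 N moved it only 0.1 mm further. It sprang back up, and the block had not moved in the side view.

**Rest:** I slid the block clear of the needle, regripped it at its centre and carried it over. I released it touching the plate, about 6 mm from the short lip and 4 mm from the long lip, and it slid into the corner.

**Last checks:**
- **Seating:** In the final wrist view the block's edges are within about 1–1.5 mm of the seated position, with no visible gap at the short lip. The well faces up at plate (107.7, 29.7) mm, against (107, 28) expected.
- **Disagreement:** The side camera puts the block 1.5–3 mm up the slope, and up to 5 mm at its near edge. I put this down to its coarser pixels and calibration, since the wrist view shows the block against the lip.
- **Vials:** The side views show no sign that any of the three vials moved.
- **Forces:** The highest wrist force I recorded was about 23 N. I only read it at intervals, not continuously.

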